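# Park the tester and crack the dry box lid

## Task

The cordless pen tester has been left lying on the lid of the component dry box: first lay it down in its cradle, resting in both saddles, and let go of it. Then take the lid by its handle, pull until the sticky seal lets go without flinging the lid wide, and finish still holding the lid ajar by the handle, its front edge about 30 mm above the rim, so that the box can air. Leave the other things on the bench alone.

Things in the scene. Friction and masses are not known exactly. Their poses are not given: they have to be found in the camera images.
- pen_center (a point): Centre of the cordless pen tester: a black flat-sided bar 170 mm long, 18 mm wide, 16 mm high, with a short grey nose and steel tip at its +x end, about 60 g. x runs along the pen, z up. Flat sides run from 85 mm behind this point to 62 mm ahead. Starts on the lid behind the handle, roughly along the hinge, this point 8 mm above the lid's top face.
- cradle: Pen cradle, fixed: grey base 140 by 70 mm, 10 mm thick, origin under its centre, with two upright U saddles at x = +42 and -42 mm, each 14 mm thick (70 mm clear between them for fingers). Slots run along x, 22 mm wide, floor 45 mm above the bench, straight sides 10 mm high, then flared cheeks to 70 mm above the bench, about 43 mm apart at the top.
- cradle_seat (a point): Where the pen's centre lies when seated in the cradle, 53 mm above the bench. The pen lies along this point's x, either way round, lowered in from above. z is up.
- drybox: Component dry box: grey steel box fixed to the bench, 200 deep (x), 220 wide (y), 85 mm high, white humidity dial on its front (-x), origin under its centre. Its lid is an aluminium plate 206 by 226 mm, hinged on the far (+x) edge, top face 100 mm above the bench when shut, with one bar handle near the front.
- lid (a joint): Lid angle in rad: 0 shut, grows as the front edge rises (stop at 1.5). Front edge rises 200 mm x sin(angle): 30 mm is 0.15. The rubber seal clings: it takes about 12 to 18 N straight up at the handle to break, and gives about 4 mm there first; past 0.05 rad it has let go for good and the lid's weight (about 0.35 kg, 2 N at the handle) is left. It falls shut if released.
- lid_grip (a point): Middle of the lid's handle: a round steel bar 12 mm thick, 116 mm long along this point's y, on two posts 104 mm apart. Shut, its centre is 138 mm above the bench, 38 mm above the lid's top face, 28 mm behind the lid's front edge. x points from handle to hinge, z out of the lid; the frame turns with the lid.
- lid_hinge_line (a point): Middle of the lid's hinge axis, on the far upper edge of the box, 85 mm above the bench; 175 mm from the handle bar along x and 53 mm below it when shut. The hinge axis is this point's y; the lid opens by a positive turn about y.
- spool: Bystander: steel-coloured solder spool, 60 mm across, 50 mm high, origin under its centre. Leave alone.
- jar: Bystander: small closed jar, 52 mm across, 75 mm high, origin under its centre. Leave alone.
- driver: Bystander: screwdriver lying on the bench. Leave alone.
Mind the look-alikes: they are no part of the job. There is more than one size of the part that bears pen_center; the job needs the middle-sized.

How it is judged:
By the outcome, as a careful person would: the job done as asked, in the order asked, and still so for the second after the job is handed in, while the arm keeps its last pose, push and grip.
It also fails if it takes over 58 s, if anything falls off the work surface, if the arm or the gripper's body presses on something with over 40 N, if the wrist force passes 120 N, or if a joint passes its speed limit or range.

## Robot

A 6-joint arm with a two-finger parallel gripper is mounted at the origin on the work surface. World frame = base frame: x ahead of the robot, y to its left, z up, the work surface at z = 0. Lengths are in m, angles in rad, forces in N, time in s.
With the tool pointing down it reaches from about 0.275 to 0.775 m from the base axis. Payload 14.6 kg.
Tool frame: the origin (TCP) lies on the centre line of the jaws, within the pads' length; the fingertips stand 19 mm ahead of it and the grasp point (between the pads) is the TCP; x points along the fingers, y is the direction in which the jaws open and shut, and the axes are right-handed (so a half turn about x gives the same grasp; the last joint's range is limited). The gripper opens to 85 mm and grips with 20 to 120 N. Pads are 22 mm wide; open, the fingers measure 114 mm over their backs; the gripper's body (76 mm by 85 mm) begins 54 mm behind the grasp point. The pads swing forward as they close: fully open they stand 13 mm farther back than shut.
Start: joints at [-1.39, 0.263, -0.048, 1.259, 0, 1.415], TCP at [0.173, -0.496, 0.25] pointing down, gripper open.
Joint ranges: [-2.65, 2.65], [-0.89, 1.7], [-1.18, 1.37], [-2.13, 2.11], [-1.35, 1.29], [-3.14, 3.14]. Speed limits (rad/s): [1.89, 1.89, 2.57, 2.79, 3.14, 3.14].

## Interface

Orientations are given as a rotation vector (axis times angle).
In Python, from workcell import ctrl gives the robot as it stands.
- The arm moves only by the shell command python3 -m crank 'ROWS' [FORCE]. ROWS is JSON, a list that holds one entry, the list of rows, each a list of 7 numbers: the closure in counts, from 0 (fully open) to 255 (shut), then the shift along the tool's x, y, z in mm, then the turn, a rotation vector about the tool's x, y, z in degrees. A call has exactly 10 rows; each row is the pose to reach, as a shift and turn from the pose commanded when the call began, along the tool's axes at that moment; what a row does not reach only later rows make up. A row lasts 1/8 s, in which the tool goes at most 62.5 mm and 10.7 degrees, less where a joint would pass 70% of its speed; a pose out of reach is approached as far as the arm can. A call with a gripper value outside its range is refused whole. The fingers move at their own pace and stop on an object; FORCE is the grip in N (left out, the last holds). Time passes only in rows, so rows that repeat a pose let the fingers close, or fill a call up. It gives the time, the measured TCP pose, the force and the opening at its end, in the units of the state.
- ctrl.sense(): the state, without advancing time (a new reading comes with each control period).
- ctrl.grab_frame(name): name is "side" or "top"; returns the picture (384x512x3 uint8, blue, green, red); there is no depth.
- ctrl.calibration(name): a dict with "mtx" (3x3 intrinsics, pixels), "view" (4x4, takes a point from world to camera coordinates). Camera axes: x right, y up, looking along -z (the intrinsics and any distortion apply to the point x, -y, -z); pixel columns grow to the right and rows downward; lengths in m; the calibration is good to about 2 mm. A picture is of the moment at which its call begins. calibration takes no time and is no camera call.
- ctrl.finish_job(): hands the job in, once; it reports no verdict.
The state is a dict: "time_s": time; "joint_positions": joint angles; "qd": joint speeds; "joint_torque": joint torques, N m; "eef_pos": TCP position; "tool_rot": TCP orientation; "contact_force": force on the tool from outside, world axes, zero at the start; "ft_torque": the same for the moment, N m; "width": finger opening in m.
Only numpy, scipy, OpenCV 4.12 (cv2) and the standard library are available. Lean on these libraries where they do the work, as an engineer would, in place of code of your own. Each camera call takes 0.05 s, during which the arm holds its last target. There are 200 camera calls.

## Working session

There is one attempt and no reset: what is moved stays moved. The work goes in short steps, Python scripts to look and compute and a shell command to move; the robot and the scene stay as the last step left them, time stands still between calls to the robot, and variables do not carry over. Pictures are saved under pics/ and viewed, about 8 in all and at most 12, crops included, and the job is handed in when it is done.

```bash
ls; mkdir -p pics; python3 - <<'E'
from workcell import ctrl
import cv2,numpy as np
s=ctrl.sense();print(s)
for n in("side","top"):
    f=ctrl.grab_frame(n);cv2.imwrite(f"pics/{n}0.png",f)
    c=ctrl.calibration(n);print(n,c)
a=cv2.imread("pics/side0.png");b=cv2.imread("pics/top0.png")
E
```

```text
pics
{'time_s': 0.0, 'joint_positions': array([-1.39033193e+00,  2.63526290e-01, -4.89761047e-02,  1.25942160e+00,
       -1.92896117e-05,  1.41549689e+00]), 'qd': array([-0.00132604,  0.00189858,  0.00027103, -0.00107546, -0.0002359 ,
        0.00094632]), 'joint_torque': array([-7.70466013e-04, -6.37618446e+01,  3.84561753e+01,  1.37632230e-02,
       -7.16913701e-05, -6.46798796e-06]), 'eef_pos': array([ 0.1729216 , -0.49540548,  0.24980898]), 'tool_rot': array([ 2.03979551,  0.34687072, -2.03986477]), 'contact_force': array([ 0.19661719,  0.22514671, -0.0870189 ]), 'ft_torque': array([ 0.03866502,  0.01363694, -0.00040499]), 'width': 0.08553478222443152}
side {'mtx': array([[402.21714884,   0.        , 261.36190932],
       [  0.        , 402.21714884, 198.78452849],
       [  0.        ,   0.        ,   1.        ]]), 'view': array([[-9.66844142e-01, -2.55365758e-01,  8.56520668e-04,
         4.99004151e-01],
       [ 1.91198968e-01, -7.21669785e-01,  6.65308708e-01,
        -1.63062654e-01],
       [-1.69278938e-01,  6.43413593e-01,  7.46567874e-01,
        -1.38043128e+00],
       [ 0.00000000e+00,  0.00000000e+00,  0.00000000e+00,
         1.00000000e+00]])}
top {'mtx': array([[443.85946275,   0.        , 258.47826933],
       [  0.        , 443.85946275, 187.67022242],
       [  0.        ,   0.        ,   1.        ]]), 'view': array([[-0.02658218, -0.99964521,  0.00168773,  0.0242859 ],
       [ 0.99736359, -0.0264074 ,  0.06759079, -0.51554421],
       [-0.06752224,  0.00347999,  0.9977117 , -1.35656587],
       [ 0.        ,  0.        ,  0.        ,  1.        ]])}
```

View pics/top0.png

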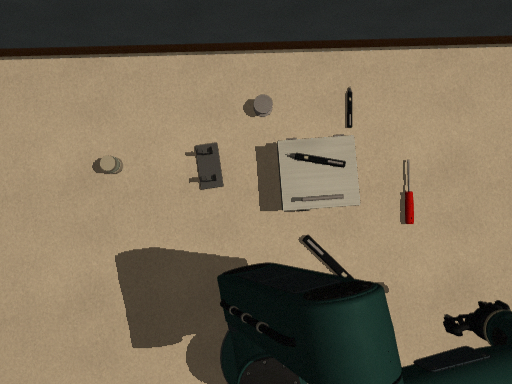

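View pics/side0.png

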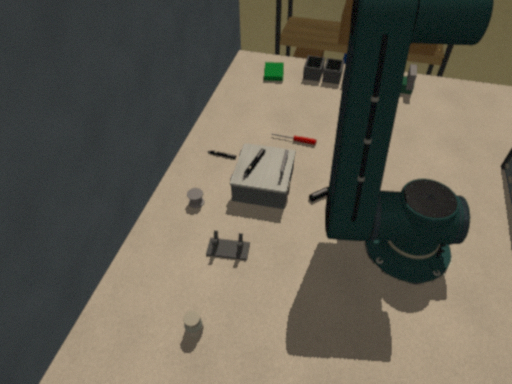

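Top view: the candidates for the pen are the one on the lid (320,159), a small one at (349,107) and a large one at (325,257). I choose the one on the lid. The cradle is at (208,166), the lid is centred at (319,173) and the handle at (318,198). The side view agrees. Next I measure and take one close crop.

```bash
cat > h.py <<'E'
import cv2,numpy as np
from workcell import ctrl
C={n:ctrl.calibration(n) for n in("side","top")}
def ray(n,px,z):
    c=C[n];V=c["view"];R=V[:3,:3];o=-R.T@V[:3,3]
    d=np.linalg.inv(c["mtx"])@np.array([px[0],px[1],1.]);d=R.T@np.array([d[0],-d[1],-d[2]])
    return o+d*(z-o[2])/d[2]
def proj(n,p):
    c=C[n];V=c["view"];q=V[:3,:3]@np.asarray(p)+V[:3,3];u=c["mtx"]@np.array([q[0],-q[1],-q[2]]);return u[:2]/u[2]
def blob(mask,box):
    """largest blob in box (x0,y0,x1,y1): centroid, minAreaRect, area"""
    m=np.zeros_like(mask);x0,y0,x1,y1=box;m[y0:y1,x0:x1]=mask[y0:y1,x0:x1]
    k=max(cv2.findContours(m,cv2.RETR_EXTERNAL,cv2.CHAIN_APPROX_NONE)[0],key=cv2.contourArea)
    return k
E
python3 - <<'E'
from h import *
a=cv2.imread("pics/top0.png");b=cv2.imread("pics/side0.png")
g=cv2.cvtColor(a,cv2.COLOR_BGR2GRAY)
def seg(k,z,n="top"):
    r=cv2.minAreaRect(k);P=np.array([ray(n,p,z) for p in cv2.boxPoints(r)])
    e=[np.linalg.norm(P[i]-P[(i+1)%4])*1e3 for i in range(4)]
    i=int(np.argmax(e));d=P[(i+1)%4]-P[i]
    return P.mean(0).round(4),np.round(e[:2],1),np.degrees(np.arctan2(d[1],d[0])).round(1)
for nm,box,z,th in(("pen",(284,145,352,172),.112,90),("small",(340,80,360,132),.01,70)):
    print(nm,seg(blob((g<th).astype(np.uint8)*255,box),z))
k=blob((g>150).astype(np.uint8)*255,(272,130,365,215));print("lid",seg(k,.1))
print([ray("top",p,.1).round(3) for p in cv2.boxPoints(cv2.minAreaRect(k))])
for p in((319,198),(291.5,199.5),(344,196.5)):print("handle",ray("top",p,.138).round(4))
c1=cv2.resize(a[125:220,270:370],None,fx=4,fy=4,interpolation=cv2.INTER_CUBIC)
c2=cv2.resize(a[130:200,175:235],None,fx=5,fy=5,interpolation=cv2.INTER_CUBIC)
c3=cv2.resize(b[225:265,200:255],None,fx=7,fy=7,interpolation=cv2.INTER_CUBIC)[:220]
c=np.zeros((600,800,3),np.uint8);c[:380,:400]=c1;c[:350,400:700]=c2;c[380:600,:385]=c3
cv2.imwrite("pics/crop0.png",c)
E
```

```text
pen (array([ 0.588 , -0.1545,  0.112 ]), array([ 22.1, 175.5]), np.float64(-101.1))
small (array([ 0.7624, -0.2782,  0.01  ]), array([ 19. , 124.7]), np.float64(177.7))
lid (array([ 0.5521, -0.177 ,  0.1   ]), array([243.7, 246.2]), np.float64(177.6))
[array([ 0.678, -0.06 ,  0.1  ]), array([ 0.672, -0.303,  0.1  ]), array([ 0.426, -0.293,  0.1  ]), array([ 0.432, -0.052,  0.1  ])]
handle [ 0.4741 -0.1588  0.138 ]
handle [ 0.472  -0.0811  0.138 ]
handle [ 0.4765 -0.2294  0.138 ]
```

View pics/crop0.png

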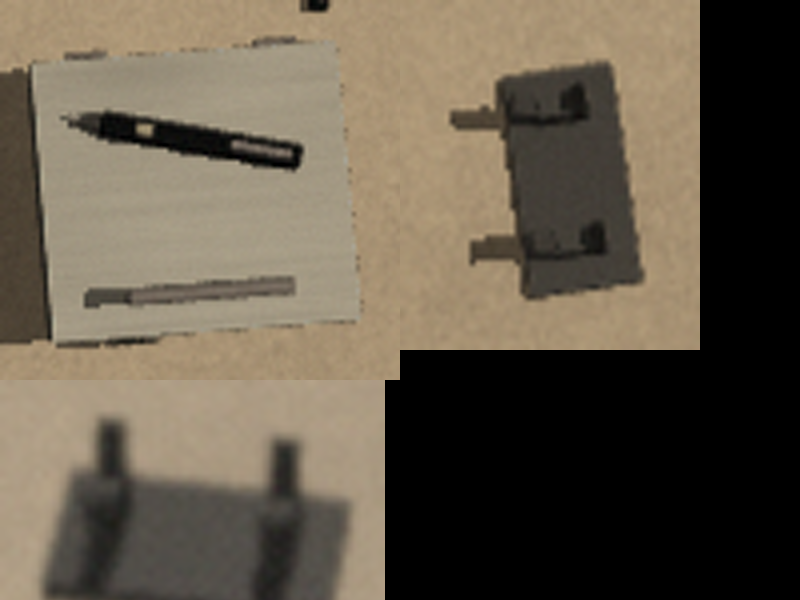

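The crop shows the lid pen as a black body with its nose at crop (65,119), pointing +y. It measures about 170 mm, against about 125 mm for the small one. The handle bar runs from (130,296) to (295,285), with its shadow to the left. The cradle base is clear at the right.

```bash
cat >> h.py <<'E'
from scipy.spatial.transform import Rotation as Ro
def plan(pos,yaw_y,pitch=0,frm=None):
    """shift mm / turn deg in tool axes to reach pos, tool x down, jaws (tool y) at world angle yaw_y deg (mod 180)"""
    s=ctrl.sense();R0=Ro.from_rotvec(s["tool_rot"]);best=None
    for a in(yaw_y,yaw_y+180):
        y=np.array([np.cos(np.radians(a)),np.sin(np.radians(a)),0]);x=np.array([0,0,-1.])
        R=Ro.from_matrix(np.stack([x,y,np.cross(x,y)],1));t=(R0.inv()*R).as_rotvec(degrees=True)
        print("yaw",a,"turn",t.round(1),"shift",(R0.inv().apply(np.array(pos)-s["eef_pos"])*1e3).round(1))
    print("tool axes(cols)\n",R0.as_matrix().round(3),"q6",s["joint_positions"][5].round(2))
E
python3 - <<'E'
from h import *
a=cv2.imread("pics/top0.png");b=cv2.imread("pics/side0.png")
L=np.array([ray("top",p,.1) for p in((277.5,140.75),(354,135.25),(360,205),(283,210.5))])
print("lid c",L.mean(0).round(4),"sizes",[np.linalg.norm(L[i]-L[i-1]).round(3) for i in range(4)])
e=(L[1]-L[0]+L[2]-L[3]);print("hinge axis deg",np.degrees(np.arctan2(-e[1],-e[0])).round(1))
H=[ray("top",p,.138) for p in((302.5,199),(343.75,196.2))];d=H[0]-H[1]
print("handle",np.mean(H,0).round(4),np.linalg.norm(d).round(3),np.degrees(np.arctan2(d[1],d[0])).round(1))
K=np.array([ray("top",p,.01) for p in((194,145.6),(217,142.4),(223.6,186.6),(200,189.6))])
d=K[0]-K[3]+K[1]-K[2];print("cradle",K.mean(0).round(4),[np.linalg.norm(K[i]-K[i-1]).round(3) for i in range(4)],np.degrees(np.arctan2(d[1],d[0])).round(1))
gb=cv2.cvtColor(b,cv2.COLOR_BGR2GRAY)
k=blob((gb<60).astype(np.uint8)*255,(240,143,270,182));r=cv2.minAreaRect(k);print("pen side",ray("side",r[0],.110).round(4),r)
for z,n in((.01,"side"),):
    k=blob((gb<95).astype(np.uint8)*255,(203,237,252,262));r=cv2.minAreaRect(k);print("cradle side",ray("side",r[0],z).round(4),r)
plan((.588,-.1545,.22),169)
E
```

```text
lid c [ 0.5496 -0.1656  0.1   ] sizes [np.float64(0.205), np.float64(0.225), np.float64(0.205), np.float64(0.224)]
hinge axis deg 92.6
handle [ 0.475  -0.1705  0.138 ] 0.117 92.4
cradle [0.5885 0.1643 0.01  ] [np.float64(0.14), np.float64(0.073), np.float64(0.14), np.float64(0.074)] 7.0
pen side [ 0.5864 -0.1526  0.11  ] ((253.6000213623047, 163.1999969482422), (4.400000095367432, 30.799999237060547), 36.869895935058594)
cradle side [0.5901 0.1749 0.01  ] ((227.0, 249.0), (24.0, 42.0), 90.0)
yaw 169 turn [120.2   0.    0. ] shift [  30.1 -185.2 -504.2]
yaw 349 turn [-59.8  -0.    0. ] shift [  30.1 -185.2 -504.2]
tool axes(cols)
 [[-0.     0.329 -0.944]
 [ 0.001 -0.944 -0.329]
 [-1.    -0.001 -0.   ]] q6 1.42
```

```bash
python3 -m crank '[[[0,0,-18,-50,-6,0,0],[0,0,-37,-100,-12,0,0],[0,3,-55,-150,-18,0,0],[0,6,-74,-200,-24,0,0],[0,9,-92,-250,-30,0,0],[0,12,-111,-302,-36,0,0],[0,15,-130,-353,-42,0,0],[0,20,-148,-403,-48,0,0],[0,25,-167,-454,-54,0,0],[0,30,-185,-504,-60,0,0]]]' 40; python3 - <<'E'
from h import *
print(ctrl.sense()["joint_positions"].round(2))
plan((.588,-.1545,.123),169)
f=ctrl.grab_frame("top");cv2.imwrite("pics/top1.png",cv2.resize(f[110:230,170:370],None,fx=4,fy=4,interpolation=cv2.INTER_CUBIC))
E
```

```text
time_s: 1.35
eef_pos: [0.589, -0.1535, 0.2199]
tool_rot: [1.343, 1.117, -1.344]
contact_force: [0.5, -1.1, -0.5]
width: 0.0854
[-0.39  0.42  0.11  1.26 -0.    1.37]
yaw 169 turn [-179.6   -0.    -0. ] shift [96.9 -0.8  1.2]
yaw 349 turn [ 0.4 -0.   0. ] shift [96.9 -0.8  1.2]
tool axes(cols)
 [[-0.     0.983 -0.183]
 [ 0.    -0.183 -0.983]
 [-1.    -0.    -0.   ]] q6 1.37
```

View pics/top1.png

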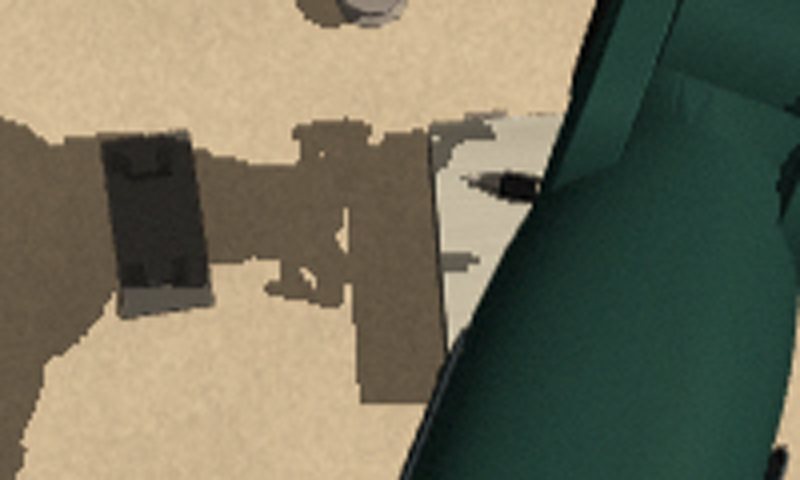

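The arm now hides the grasp from the top camera. The pen is undisturbed, with its nose at crop (470,182). I descend and close.

```bash
python3 -m crank '[[[0,20,0,1,0,0,0],[0,45,-1,1,0,0,0],[0,70,-1,1,0,0,0],[0,88,-1,1,0,0,0],[0,97,-1,1,0,0,0],[0,97,-1,1,0,0,0],[120,97,-1,1,0,0,0],[255,97,-1,1,0,0,0],[255,97,-1,1,0,0,0],[255,97,-1,1,0,0,0]]]' 40; python3 -m crank '[[[255,0,0,0,0,0,0],[255,0,0,0,0,0,0],[255,0,0,0,0,0,0],[255,0,0,0,0,0,0],[255,-5,0,0,0,0,0],[255,-20,0,0,0,0,0],[255,-40,0,0,0,0,0],[255,-60,0,0,0,0,0],[255,-70,0,0,0,0,0],[255,-70,0,0,0,0,0]]]'; python3 - <<'E'
from h import *
f=ctrl.grab_frame("side");cv2.imwrite("pics/side1.png",cv2.resize(f[110:230,200:340],None,fx=5,fy=5,interpolation=cv2.INTER_CUBIC))
print(ctrl.sense()["contact_force"])
plan((.5885,.1643,.17),97)
E
```

```text
time_s: 2.65
eef_pos: [0.5868, -0.1557, 0.1237]
tool_rot: [1.346, 1.114, -1.346]
contact_force: [-2.4, 0.7, 4.8]
width: 0.0165
time_s: 3.9
eef_pos: [0.587, -0.1558, 0.194]
tool_rot: [1.346, 1.113, -1.345]
contact_force: [-0.2, -1.0, -1.4]
width: 0.0167
[-0.40260705 -0.26872576 -1.530475  ]
yaw 97 turn [-107.8    0.    -0. ] shift [  23.2  -58.  -314.7]
yaw 277 turn [72.2 -0.  -0. ] shift [  23.2  -58.  -314.7]
tool axes(cols)
 [[ 0.     0.982 -0.187]
 [-0.    -0.187 -0.982]
 [-1.     0.     0.   ]] q6 1.36
```

View pics/side1.png

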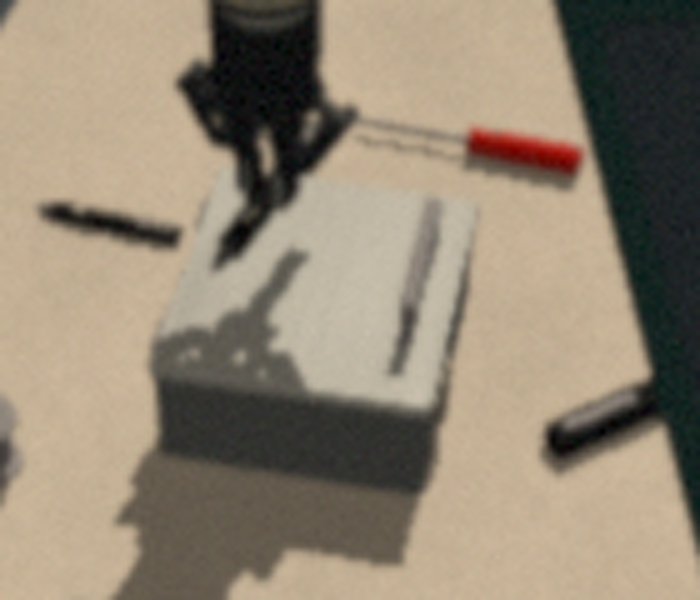

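The pen is held level and clear of the lid, with its nose at crop (225,255). A turn of +72° would push joint 6 to its limit, so I turn -108° (the pen may lie either way round).

```bash
python3 -m crank '[[[255,0,-5,-30,-10,0,0],[255,0,-11,-62,-20,0,0],[255,0,-17,-94,-30,0,0],[255,0,-23,-126,-40,0,0],[255,0,-29,-158,-50,0,0],[255,0,-35,-190,-60,0,0],[255,0,-41,-222,-70,0,0],[255,0,-47,-254,-80,0,0],[255,0,-53,-286,-90,0,0],[255,0,-58,-315,-100,0,0]]]';  python3 -m crank '[[[255,0,0,0,-4,0,0],[255,0,0,0,-8,0,0],[255,0,0,0,-8,0,0],[255,8,0,0,-8,0,0],[255,20,0,0,-8,0,0],[255,40,0,0,-8,0,0],[255,55,0,0,-8,0,0],[255,65,0,0,-8,0,0],[255,65,0,0,-8,0,0],[255,65,0,0,-8,0,0]]]'; python3 - <<'E'
from h import *
f=ctrl.grab_frame("side");t=ctrl.grab_frame("top")
cv2.imwrite("pics/s2raw.png",f);cv2.imwrite("pics/t2raw.png",t)
a=cv2.resize(f[200:270,190:270],None,fx=5,fy=5,interpolation=cv2.INTER_CUBIC);b=cv2.resize(t[125:205,165:245],None,fx=5,fy=5,interpolation=cv2.INTER_CUBIC)
c=np.zeros((400,800,3),np.uint8);c[:350,:400]=a;c[:,400:]=b;cv2.imwrite("pics/both2.png",c)
plan((.5885,.1643,.068),97)
E
```

```text
time_s: 5.2
eef_pos: [0.5881, 0.1657, 0.1924]
tool_rot: [0.006, 1.572, -0.006]
contact_force: [-0.6, -0.4, -0.1]
width: 0.017
time_s: 6.45
eef_pos: [0.5888, 0.1646, 0.1288]
tool_rot: [-0.099, 1.568, 0.099]
contact_force: [0.6, 0.2, 0.5]
width: 0.0166
yaw 97 turn [ 0.2  0.1 -0. ] shift [60.9 -0.3 -0.5]
yaw 277 turn [-1.798e+02  0.000e+00  1.000e-01] shift [60.9 -0.3 -0.5]
tool axes(cols)
 [[ 0.001 -0.126  0.992]
 [ 0.     0.992  0.126]
 [-1.     0.     0.001]] q6 0.01
```

View pics/both2.png

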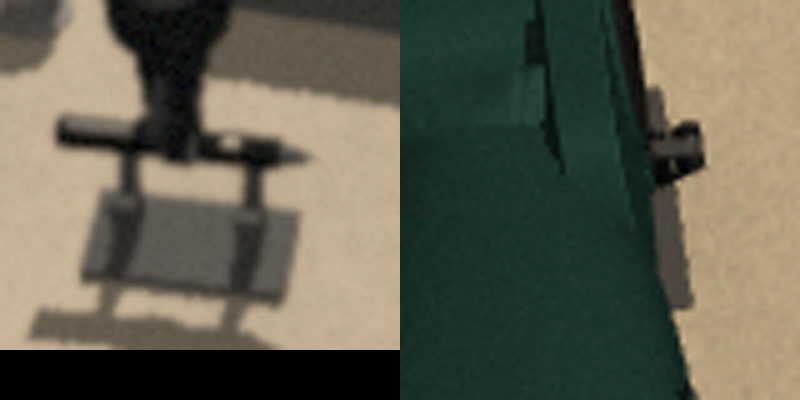

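The side view shows the pen level, with its tail at crop (57,131) and tip at (312,157), over the two saddles at crop x of about 130 and 250. I check the alignment numerically in this one view.

```bash
python3 - <<'E'
from h import *
f=lambda p:(p[0]/5+190-.4,p[1]/5+200-.4)
K=np.array([ray("side",f(p),.01) for p in((103,190),(300,212),(283,292),(83,278))])
d=K[0]-K[1]+K[3]-K[2]
print("cradle",K.mean(0).round(4),[np.linalg.norm(K[i]-K[i-1]).round(3) for i in range(4)],np.degrees(np.arctan2(d[1],d[0])).round(1))
z=.1288-.015
P=[ray("side",f(p),z) for p in((57,131),(312,157))];d=P[0]-P[1];print("pen",np.mean(P,0).round(4),np.linalg.norm(d).round(3),np.degrees(np.arctan2(d[1],d[0])).round(1),"TCP .5888 .1646")
# top view saddles shadows excluded: base by mask in initial top image
a=cv2.imread("pics/top0.png");g=cv2.cvtColor(a,cv2.COLOR_BGR2GRAY)
for th in (75,85):
    k=blob((g<th).astype(np.uint8)*255,(193,138,226,192));r=cv2.minAreaRect(k);print("top mask",ray("top",r[0],.01).round(4),r)
E
```

```text
cradle [0.588  0.1704 0.01  ] [np.float64(0.073), np.float64(0.138), np.float64(0.066), np.float64(0.134)] 8.6
pen [0.5883 0.1662 0.1138] 0.166 7.6 TCP .5888 .1646
top mask [0.5877 0.1744 0.01  ] ((205.4000244140625, 166.3000030517578), (44.2648811340332, 28.708534240722656), 81.8698959350586)
top mask [0.5883 0.1736 0.01  ] ((205.6599884033203, 166.11997985839844), (44.547725677490234, 29.274221420288086), 81.8698959350586)
```

```bash
python3 -m crank '[[[255,10,2.5,0,0,0,0],[255,20,2.5,0,0,0,0],[255,28,2.5,0,0,0,0],[255,34,2.5,0,0,0,0],[255,38,2.5,0,0,0,0],[255,41,2.5,0,0,0,0],[255,43,2.5,0,0,0,0],[255,45,2.5,0,0,0,0],[255,46,2.5,0,0,0,0],[255,46,2.5,0,0,0,0]]]'; python3 - <<'E'
from h import *
s=ctrl.sense();print(s["contact_force"].round(2),s["ft_torque"].round(3))
f=ctrl.grab_frame("side");cv2.imwrite("pics/s3.png",cv2.resize(f[205:265,195:260],None,fx=9,fy=9,interpolation=cv2.INTER_CUBIC))
E
```

```text
time_s: 7.8
eef_pos: [0.5882, 0.167, 0.0823]
tool_rot: [-0.099, 1.569, 0.099]
contact_force: [0.0, 0.3, -0.7]
width: 0.0166
[ 0.01  0.34 -0.71] [-0.006 -0.06   0.03 ]
```

View pics/s3.png

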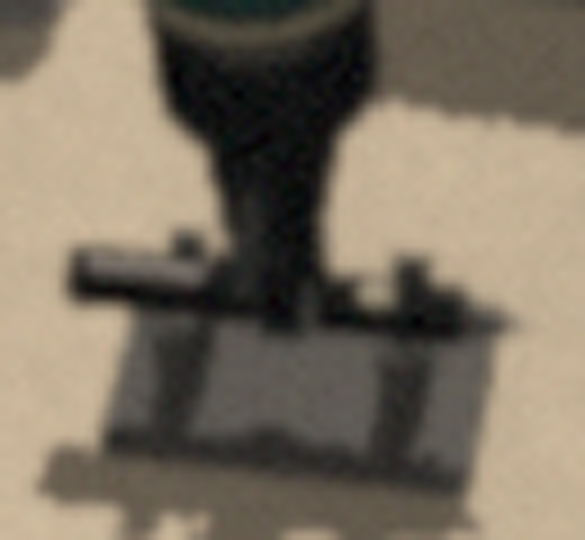

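No side force, and the pen is inside the flares of both saddles (cheeks at crop (188,240) and (410,270)), centred along the slot. I lower further in small steps.

```bash
python3 -m crank '[[[255,1,0,0,0,0,0],[255,2,0,0,0,0,0],[255,3,0,0,0,0,0],[255,4,0,0,0,0,0],[255,5,0,0,0,0,0],[255,6,0,0,0,0,0],[255,7,0,0,0,0,0],[255,7,0,0,0,0,0],[255,7,0,0,0,0,0],[255,7,0,0,0,0,0]]]'; python3 - <<'E'
from h import *
s=ctrl.sense();print(s["contact_force"].round(2),s["ft_torque"].round(3),s["eef_pos"].round(4))
E
```

```text
time_s: 9.1
eef_pos: [0.5883, 0.167, 0.0753]
tool_rot: [-0.099, 1.568, 0.099]
contact_force: [0.4, 0.7, -0.3]
width: 0.0165
[ 0.39  0.71 -0.29] [ 0.004  0.003 -0.015] [0.5883 0.167  0.0753]
```

Pen bottom is at about 52 mm, so it is inside the straight slots without force. I go down to the floor.

```bash
python3 -m crank '[[[255,1,0,0,0,0,0],[255,2,0,0,0,0,0],[255,3,0,0,0,0,0],[255,4,0,0,0,0,0],[255,5,0,0,0,0,0],[255,6,0,0,0,0,0],[255,6.5,0,0,0,0,0],[255,6.5,0,0,0,0,0],[255,6.5,0,0,0,0,0],[255,6.5,0,0,0,0,0]]]'; python3 - <<'E'
from h import *
s=ctrl.sense();print(s["contact_force"].round(2),s["ft_torque"].round(3),s["eef_pos"].round(4))
E
```

```text
time_s: 10.35
eef_pos: [0.5883, 0.167, 0.0688]
tool_rot: [-0.099, 1.568, 0.099]
contact_force: [0.7, -0.3, -0.6]
width: 0.0171
[ 0.69 -0.29 -0.59] [ 0.002  0.016 -0.055] [0.5883 0.167  0.0688]
```

```bash
python3 -m crank '[[[255,0.5,0,0,0,0,0],[255,1,0,0,0,0,0],[255,1,0,0,0,0,0],[200,1,0,0,0,0,0],[150,1,0,0,0,0,0],[80,1,0,0,0,0,0],[0,1,0,0,0,0,0],[0,1,0,0,0,0,0],[0,1,0,0,0,0,0],[0,1,0,0,0,0,0]]]'; python3 -m crank '[[[0,0,0,0,0,0,0],[0,-10,0,0,0,0,0],[0,-30,0,0,0,0,0],[0,-60,0,0,0,0,0],[0,-90,0,0,0,0,0],[0,-110,0,0,0,0,0],[0,-120,0,0,0,0,0],[0,-125,0,0,0,0,0],[0,-125,0,0,0,0,0],[0,-125,0,0,0,0,0]]]'; python3 - <<'E'
from h import *
f=ctrl.grab_frame("side");cv2.imwrite("pics/s4.png",cv2.resize(f[205:265,195:260],None,fx=9,fy=9,interpolation=cv2.INTER_CUBIC))
print(ctrl.sense()["joint_positions"].round(2))
plan((.475,-.1675,.2),2.6)
E
```

```text
time_s: 11.6
eef_pos: [0.5882, 0.167, 0.0678]
tool_rot: [-0.099, 1.569, 0.099]
contact_force: [0.1, -0.4, 0.2]
width: 0.0858
time_s: 12.85
eef_pos: [0.588, 0.167, 0.1921]
tool_rot: [-0.099, 1.57, 0.099]
contact_force: [-0.1, 0.5, -0.9]
width: 0.0858
[0.14 0.43 0.05 1.19 0.   0.02]
yaw 2.6 turn [94.6 -0.   0.1] shift [  -7.7 -317.6 -154.2]
yaw 182.6 turn [-85.4  -0.1  -0. ] shift [  -7.7 -317.6 -154.2]
tool axes(cols)
 [[-0.001 -0.126  0.992]
 [-0.     0.992  0.126]
 [-1.    -0.    -0.001]] q6 0.02
```

View pics/s4.png

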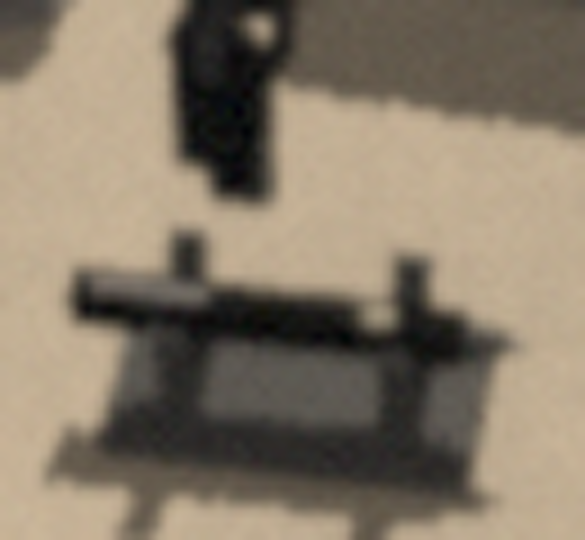

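The side view shows the pen down in both saddles (crop (188,300) and (410,335)), released and level. Next is the handle.

```bash
python3 -m crank '[[[0,-4,-32,-15,9.5,0,0],[0,-8,-64,-31,19,0,0],[0,-8,-96,-46,28.5,0,0],[0,-8,-128,-62,38,0,0],[0,-8,-160,-77,47.5,0,0],[0,-8,-192,-93,57,0,0],[0,-8,-224,-108,66.5,0,0],[0,-8,-256,-124,76,0,0],[0,-8,-288,-139,85.5,0,0],[0,-8,-320,-154.5,94.6,0,0]]]' 60; python3 - <<'E'
from h import *
print(ctrl.sense()["joint_positions"].round(2))
plan((.475,-.170,.137),2.6)
E
```

```text
time_s: 14.15
eef_pos: [0.4747, -0.1709, 0.2005]
tool_rot: [1.179, 1.229, -1.179]
contact_force: [0.2, 0.1, 0.6]
width: 0.0852
[-0.51  0.25 -0.2   1.12  0.    1.02]
yaw 2.6 turn [-0.3 -0.   0. ] shift [63.5  0.3 -0.8]
yaw 182.6 turn [179.7   0.    0. ] shift [63.5  0.3 -0.8]
tool axes(cols)
 [[-0.     0.999  0.041]
 [ 0.     0.041 -0.999]
 [-1.    -0.    -0.   ]] q6 1.02
```

```bash
python3 -m crank '[[[0,15,0,0,0,0,0],[0,35,0,0,0,0,0],[0,52,0,0,0,0,0],[0,61,0,0,0,0,0],[0,63,0,0,0,0,0],[0,63,0,0,0,0,0],[120,63,0,0,0,0,0],[200,63,0,0,0,0,0],[255,63,0,0,0,0,0],[255,63,0,0,0,0,0]]]' 60; python3 -m crank '[[[255,0,0,0,0,0,0],[255,0,0,0,0,0,0],[255,0,0,0,0,0,0],[255,0,0,0,0,0,0],[255,0,0,0,0,0,0],[255,0,0,0,0,0,0],[255,0,0,0,0,0,0],[255,0,0,0,0,0,0],[255,0,0,0,0,0,0],[255,0,0,0,0,0,0]]]' 80; python3 - <<'E'
from h import *
f=ctrl.grab_frame("side");cv2.imwrite("pics/s5.png",cv2.resize(f[110:220,210:320],None,fx=5,fy=5,interpolation=cv2.INTER_CUBIC))
s=ctrl.sense();print(s["contact_force"].round(2),s["ft_torque"].round(3),s["eef_pos"].round(4),s["width"])
E
```

```text
time_s: 15.4
eef_pos: [0.4753, -0.1699, 0.1378]
tool_rot: [1.175, 1.23, -1.175]
contact_force: [-1.1, 0.4, -0.4]
width: 0.012
time_s: 16.65
eef_pos: [0.4753, -0.1699, 0.138]
tool_rot: [1.175, 1.23, -1.175]
contact_force: [-2.6, -0.3, 4.9]
width: 0.0093
[-2.18  1.    5.03] [0.079 0.473 0.047] [ 0.4753 -0.1699  0.138 ] 0.009415538967670885
```

View pics/s5.png

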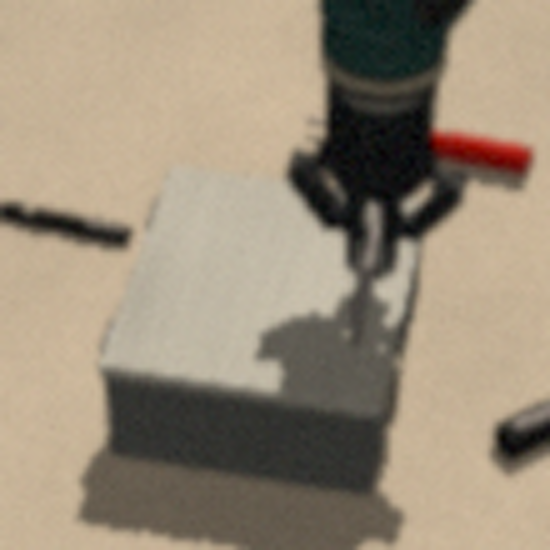

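The gripper holds the bar at its middle (crop (372,230)) and the lid is shut. I pull slowly along the hinge arc, turning with the lid.

```bash
python3 -m crank '[[[255,-0.5,0,0,0,0,-0.2],[255,-1,0.3,0,0,0,-0.3],[255,-1.7,0.5,0,0,0,-0.6],[255,-2.4,0.8,0,0,0,-0.8],[255,-3,1,0,0,0,-1],[255,-3.5,1.1,0,0,0,-1.1],[255,-4,1.3,0,0,0,-1.3],[255,-4.5,1.4,0,0,0,-1.5],[255,-5,1.6,0,0,0,-1.6],[255,-5.5,1.8,0,0,0,-1.8]]]' 90; python3 - <<'E'
from h import *
s=ctrl.sense();print(s["contact_force"].round(2),s["eef_pos"].round(4),s["width"])
E
```

```text
time_s: 17.95
eef_pos: [0.4768, -0.1697, 0.1431]
tool_rot: [1.159, 1.254, -1.199]
contact_force: [-3.5, -4.0, -9.0]
width: 0.0093
[-3.49 -3.98 -8.97] [ 0.4768 -0.1697  0.1431] 0.009273550791877484
```

```bash
python3 -m crank '[[[255,-0.5,0.1,0,0,0,-0.2],[255,-1,0.3,0,0,0,-0.3],[255,-1.7,0.5,0,0,0,-0.6],[255,-2.5,0.8,0,0,0,-0.8],[255,-3.3,1,0,0,0,-1.1],[255,-4.2,1.3,0,0,0,-1.4],[255,-5.2,1.6,0,0,0,-1.7],[255,-6.2,2,0,0,0,-2.1],[255,-7.3,2.3,0,0,0,-2.4],[255,-8.3,2.6,0,0,0,-2.8]]]'; python3 - <<'E'
from h import *
s=ctrl.sense();print(s["contact_force"].round(2),s["eef_pos"].round(4),s["width"])
f=ctrl.grab_frame("side");cv2.imwrite("pics/s6.png",cv2.resize(f[110:220,210:320],None,fx=5,fy=5,interpolation=cv2.INTER_CUBIC))
E
```

```text
time_s: 19.2
eef_pos: [0.4801, -0.1697, 0.152]
tool_rot: [1.135, 1.288, -1.234]
contact_force: [-5.0, -0.7, 0.6]
width: 0.0091
[-5.04 -0.72  0.62] [ 0.4801 -0.1697  0.152 ] 0.009109670544295699
```

```bash
python3 -m crank '[[[255,-1.2,0.3,0,0,0,-0.4],[255,-2.4,0.6,0,0,0,-0.8],[255,-3.8,1,0,0,0,-1.2],[255,-5.2,1.4,0,0,0,-1.7],[255,-6.8,1.8,0,0,0,-2.2],[255,-8.4,2.3,0,0,0,-2.8],[255,-10,2.8,0,0,0,-3.4],[255,-11.2,3.2,0,0,0,-3.8],[255,-12,3.4,0,0,0,-4],[255,-12,3.4,0,0,0,-4]]]'; python3 - <<'E'
from h import *
s=ctrl.sense();print(s["contact_force"].round(2),s["eef_pos"].round(4),s["width"],s["qd"].round(3))
f=ctrl.grab_frame("side");cv2.imwrite("pics/s7raw.png",f);cv2.imwrite("pics/s7.png",cv2.resize(f[120:220,220:320],None,fx=6,fy=6,interpolation=cv2.INTER_CUBIC))
E
```

```text
time_s: 20.5
eef_pos: [0.4848, -0.1695, 0.1631]
tool_rot: [1.098, 1.337, -1.285]
contact_force: [5.6, 1.8, -4.6]
width: 0.0091
[ 5.57  1.81 -4.61] [ 0.4848 -0.1695  0.1631] 0.009128195080575857 [-0.002 -0.003 -0.002 -0.005  0.001 -0.   ]
```

View pics/s7.png

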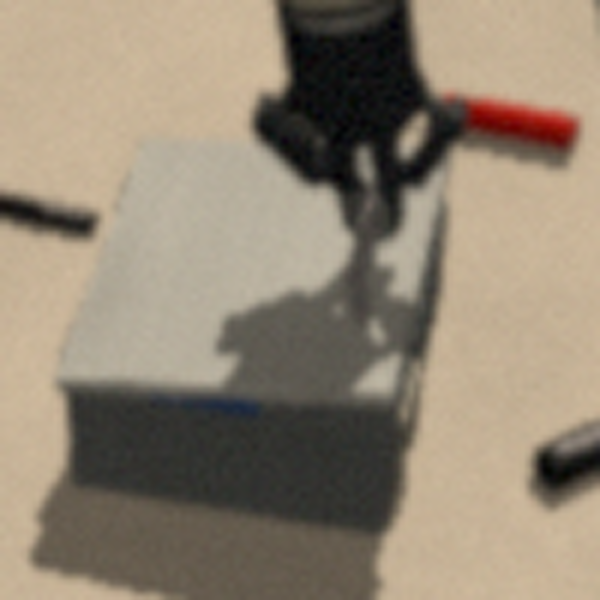

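The lid is ajar: the blue interior shows at crop (210,405) and the bar is in the pads at (372,205). I check the angle with the front corner nearest the camera.

```bash
python3 - <<'E'
from h import *
yaw=Ro.from_euler("z",2.6,degrees=True)
h=np.array([.5496,-.1656,0])+yaw.apply([.100,0,0]);h[2]=.085
f=cv2.imread("pics/s7raw.png");o=[cv2.imread("pics/s5.png")]
im=cv2.resize(f[170:210,220:300],None,fx=10,fy=10,interpolation=cv2.INTER_CUBIC)
for t,c in((0,(0,0,255)),(.08,(0,255,255)),(.12,(255,0,255)),(.15,(0,255,0))):
    P=[h+yaw.apply(Ro.from_rotvec([0,t,0]).apply(q)) for q in([-.203,.113,.015],[-.203,-.113,.015],[-.203+.206,.113,.015])]
    p=[proj("side",q) for q in P];print(t,"front+y",p[0].round(1),"back+y",p[2].round(1))
    q=((p[0]-[220,170])*10+5).astype(int);cv2.drawMarker(im,tuple(int(v) for v in q),c,cv2.MARKER_CROSS,20,1)
    print("  bar end +y", proj("side",h+yaw.apply(Ro.from_rotvec([0,t,0]).apply([-.175,.058,.053]))).round(1))
cv2.imwrite("pics/c7.png",im)
E
```

```text
0 front+y [286.  190.5] back+y [229.5 181.6]
  bar end +y [281.4 170.9]
0.08 front+y [285.7 187.2] back+y [229.2 181.6]
  bar end +y [280.2 167.9]
0.12 front+y [285.4 185.6] back+y [229.  181.6]
  bar end +y [279.5 166.4]
0.15 front+y [285.1 184.3] back+y [228.9 181.6]
  bar end +y [278.9 165.2]
```

View pics/c7.png

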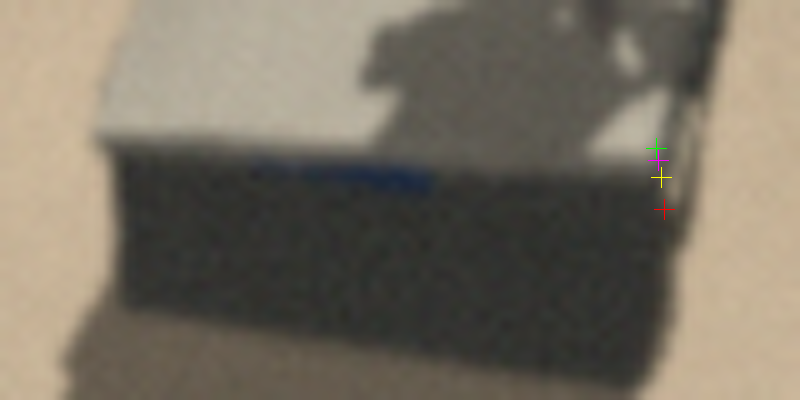

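The corner sits between the 0.12 and 0.15 marks, at crop (665,152), which agrees with the tool's 25 mm rise. I hold for one call to check it is steady, then hand in.

```bash
python3 -m crank '[[[255,0,0,0,0,0,0],[255,-0.3,0,0,0,0,-0.1],[255,-0.5,0.2,0,0,0,-0.2],[255,-0.5,0.2,0,0,0,-0.2],[255,-0.5,0.2,0,0,0,-0.2],[255,-0.5,0.2,0,0,0,-0.2],[255,-0.5,0.2,0,0,0,-0.2],[255,-0.5,0.2,0,0,0,-0.2],[255,-0.5,0.2,0,0,0,-0.2],[255,-0.5,0.2,0,0,0,-0.2]]]'; python3 - <<'E'
from h import *
f=ctrl.grab_frame("side");a=cv2.imread("pics/s7raw.png")
print("cradle diff",cv2.absdiff(f,a)[205:265,195:260].mean())
s=ctrl.sense();print(s["contact_force"].round(2),s["eef_pos"].round(4),s["width"])
if s["width"]>.008: print(ctrl.finish_job())
E
```

```text
time_s: 21.8
eef_pos: [0.485, -0.1694, 0.1637]
tool_rot: [1.096, 1.339, -1.287]
contact_force: [6.5, 2.2, -4.1]
width: 0.0091
cradle diff 2.209230769230769
[ 5.96  1.96 -3.78] [ 0.485  -0.1695  0.1637] 0.009065603687447773
the job is handed in; nothing more can be done
None
```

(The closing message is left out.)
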